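# Sweep the loose nuts off the granite into the parts box and shut the lid

### The job

Clear the three loose steel nuts off the granite: sweep each one across the stone with your fingers and over the edge into the open orange box standing against it, without picking any of them up. When all three are in the box, push its lid down fully shut. Leave the bulbs, plug top, torch, wrench and tape measure where they are, and the bulbs standing.

Things in the scene. Friction and masses are not known exactly. Their poses are not given: they have to be found in the camera images.
- nut_1: Loose steel M16 hex nut lying flat on the stone: 24 mm across flats, 27.7 mm across corners, 13 mm high, about 35 g; one of three alike. Origin: centre of its underside, z axis up along the hole while it lies flat.
- nut_2: Loose steel M16 hex nut lying flat on the stone: 24 mm across flats, 27.7 mm across corners, 13 mm high, about 35 g; one of three alike. Origin: centre of its underside, z axis up along the hole while it lies flat.
- nut_3: Loose steel M16 hex nut lying flat on the stone: 24 mm across flats, 27.7 mm across corners, 13 mm high, about 35 g; one of three alike. Origin: centre of its underside, z axis up along the hole while it lies flat.
- stone: Speckled granite worktop offcut, 440 (its x) x 360 (its y) x 30 mm, on two timber battens: its flat top is 50 mm above the table; it does not move. Origin: under the middle of the slab at table height (50 mm below its top). The orange box stands against the edge at its y = +180 mm.
- partsbox: Translucent orange plastic box, open on top, 110 (its x) x 160 (its y) x 42 mm high, walls and floor 2.5 mm; fixed. Origin: centre of its underside. Its x points straight away from the stone (the stone's +y). Its front long wall, at x = -55 mm, stands 1 mm from the stone's edge, its rim 8 mm below the stone's top, up to 25 mm off the middle of that edge. The lid is hinged on the far long wall.
- lid (a joint): Lid of the box, a flat panel 110 x 160 x 3 mm hinged on the far rim. 0 = shut (its top 45 mm above the table), 1.57 = upright, limit 2.3 rad; starts at 1.7 to 2.15, leaning back away from the stone. Stiff hinge: it stays where it is left; about 1 N at the free edge moves it. Pushed on its back (outer) face towards the stone, then down, it closes; no catch to snap.
- lid_edge (a point): Middle of the lid's free edge, on its outer face (the face that is away from the stone while open and on top when shut); 110 mm from the hinge.
- lid_hinge (a point): Middle of the lid's hinge line, 42 mm above the table, on the box's far wall; the hinge line runs along the box's y axis. Fixed to the box; its axes are the box's.
- bulb_1: Glass downlight bulb standing face down on the stone, its two pins up: 50 mm diameter at the foot, 27 mm at the neck, 54 mm high, 55 g. Bystander. Origin: centre of its underside.
- bulb_2: The other glass downlight bulb, the same, also standing face down. Bystander. Origin: centre of its underside.
- plug: White plastic plug top lying on its back with its three brass pins up: body 50 x 46 mm, 53 mm high over the pins, with a cord grip stub standing out 11 mm at its +x end. Bystander. Origin: centre of its underside.
- torch: Black metal torch lying on its side, 134 mm long (along its x), 32 mm diameter at head and tail. Bystander. Origin: middle of its length, at its underside.
- wrench: Steel combination wrench lying flat, 265 mm long (along its x), 50 mm wide at the jaws, 10 mm high. Bystander. Origin: about the middle of its length, at its underside.
- tape: Grey tape measure lying on its side, 64 x 60 mm (74 mm long over the tape's end hook), 35 mm high. Bystander. Origin: centre of its underside.

How it is judged:
By the outcome, as a careful person would: the job done as asked, in the order asked, and still so for the second after the job is handed in, with the robot touching nothing.
It also fails if it takes over 64 s, if anything falls off the work surface, if the arm or the gripper's body presses on something with over 40 N, if the wrist force passes 120 N, or if a joint passes its speed limit or range.

### The arm

A 7-joint arm with a two-finger parallel gripper is mounted at the origin on the work surface. World frame = base frame: x ahead of the robot, y to its left, z up, the work surface at z = 0. Lengths are in m, angles in degrees, forces in N, time in s.
With the tool pointing down it reaches from about 0.4 to 0.85 m from the base axis. Payload 10.4 kg.
Tool frame: the origin (TCP) lies between the finger pads; the fingertips stand 14 mm ahead of it and the grasp point (between the pads) lies 5 mm behind it; z points along the fingers, y is the line along which they close (so a half turn about z gives the same grasp; the last joint's range is limited). The gripper opens to 87 mm and grips with 3 to 60 N. Pads are 19 mm wide; open, the fingers measure 117 mm over their backs; the gripper's body (75 mm by 190 mm) begins 51 mm behind the grasp point.
Start: joints at [-70.107, 19.034, -3.707, 83.658, 1.238, 77.344, -5.071], TCP at [0.226, 0.583, 0.237] pointing down, gripper open.
Joint ranges: [-148.97, 148.97], [-28.65, 121.19], [-84.17, 76.75], [9.2, 138.47], [-72.65, 252.65], [3.7, 117.97], [-149.18, 149.18]. Speed limits (degrees/s): [127.2, 127.2, 159.86, 159.86, 180, 180, 180].

### API

Orientations are given as a 3x3 rotation matrix whose columns are the frame's x, y, z axes.
In Python, from station import observe, read_camera, job_done gives the robot as it stands.
- The arm moves only by the tool step_arm, never from a script. Its argument "targets" is a list of rows, each an object with "linear": the shift along the tool's x, y, z in mm, a list of three; "dr": the turn, a rotation vector about the tool's x, y, z in degrees, a list of three; "grip": the gripper command: -1 is fully open, 1 is shut, values between are in proportion. In form: [{"linear": [x, y, z], "dr": [rx, ry, rz], "grip": grip}, ...]. A call has 1 to 5 rows; each row is the pose to reach, as a shift and turn from the pose commanded when the call began, along the tool's axes at that moment; what a row does not reach only later rows make up. A row lasts 1/12 s, in which the tool goes at most 41.7 mm and 7.16 degrees, less where a joint would pass 70% of its speed; a pose out of reach is approached as far as the arm can. A call with a gripper value outside its range is refused whole. The fingers move at their own pace and stop on an object; the grip force is fixed at half the most. Time passes only in rows, so rows that repeat a pose let the fingers close. It gives the time, the measured TCP pose, the force, the opening and the grip force at its end, in the units of the state.
- observe(): the state, without advancing time (a new reading comes with each control period).
- read_camera(name): name is "scene" or "side" or "wrist"; returns a dict with "frame" (400x640x3 uint8, red, green, blue), "K" (3x3 intrinsics, pixels), "dist_coeffs" ([k1, k2, p1, p2, k3] as OpenCV has them; the pictures are not rectified), "world_to_cam" (4x4, takes a point from world to camera coordinates). Camera axes: x right, y down, z forward; pixel columns grow to the right and rows downward; lengths in m; the calibration is good to about 2 mm. A picture is of the moment at which its call begins. There is no depth.
- job_done(): hands the job in; it is judged then, once.
The state is a dict: "time_s": time; "joint_positions": joint angles; "joint_velocities": joint speeds; "tau": joint torques, N m; "eef_pos": TCP position; "tcp_rot": TCP orientation; "force": force on the tool from outside, world axes, zero at the start; "ft_torque": the same for the moment, N m; "grip_width": opening from 0.0 (shut) to 1.0 (fully open); "finger_force": force on a finger pad.
Only numpy, scipy, OpenCV 4.12 (cv2) and the standard library are available. Lean on these libraries where they do the work, as an engineer would, in place of code of your own. Each camera call takes 0.05 s, during which the arm holds its last target. There are 200 camera calls.

## Working session

There is one attempt and no reset: what is moved stays moved. The work goes in short steps, Python scripts to look and compute and a tool call to move; the robot and the scene stay as the last step left them, time stands still between calls to the robot, and variables do not carry over. Pictures are saved under pics/ and viewed, at most 10 in all, crops included, and the job is handed in when it is done.

Besides the shell and the picture viewer there is one more tool, called after "Emit:" by a JSON object that holds its "method" and its "body", one argument or row to a line. step_arm: Moves the arm, as the interface text tells. Its arguments: {"type":"object","properties":{"targets":{"type":"array","items":{"type":"object","properties":{"linear":{"type":"array","items":{"type":"number"}},"dr":{"type":"array","items":{"type":"number"}},"grip":{"type":"number"}}}}},"required":["targets"]}

```bash
mkdir -p pics
cat > h.py <<'E'
import numpy as np, cv2
from station import observe, read_camera, job_done
def ray(c,uv):
    p=cv2.undistortPoints(np.array(uv,float).reshape(-1,1,2),np.array(c["K"]),np.array(c["dist_coeffs"])).reshape(-1,2)
    T=np.array(c["world_to_cam"]);R=T[:3,:3];o=-R.T@T[:3,3]
    return o,np.c_[p,np.ones(len(p))]@R
def onplane(c,uv,z):
    o,d=ray(c,uv);return o+d*((z-o[2])/d[:,2])[:,None]
def proj(c,P):
    T=np.array(c["world_to_cam"])
    return cv2.projectPoints(np.array(P,float).reshape(-1,1,3),cv2.Rodrigues(T[:3,:3])[0],T[:3,3],np.array(c["K"]),np.array(c["dist_coeffs"]))[0].reshape(-1,2)
def snap(n,f):
    c=read_camera(n);cv2.imwrite("pics/"+f,c["frame"][:,:,::-1]);return c
E
python3 - <<'E'
from h import *
for n in("scene","side","wrist"):
    c=snap(n,n+"0.png");T=np.array(c["world_to_cam"]);print(n,-T[:3,:3].T@T[:3,3],T[2,:3])
s=observe();print(s["eef_pos"],s["tcp_rot"],s["time_s"])
E
```

```text
scene [ 0.97447368 -0.41603743  0.5328782 ] [-0.56498288  0.53755247 -0.62596461]
side [0.44572318 0.6169476  0.57147371] [ 0.12085883 -0.78178188 -0.61172725]
wrist [0.15268286 0.61164985 0.38330835] [ 0.26380154 -0.10377954 -0.95897787]
[0.22581429 0.58249805 0.23596499] [[-9.32393963e-01  3.61443448e-01 -3.64078121e-04]
 [ 3.61443631e-01  9.32393449e-01 -9.79071022e-04]
 [-1.44147513e-05 -1.04447363e-03 -9.99999454e-01]] 0.15
```

View pics/scene0.png

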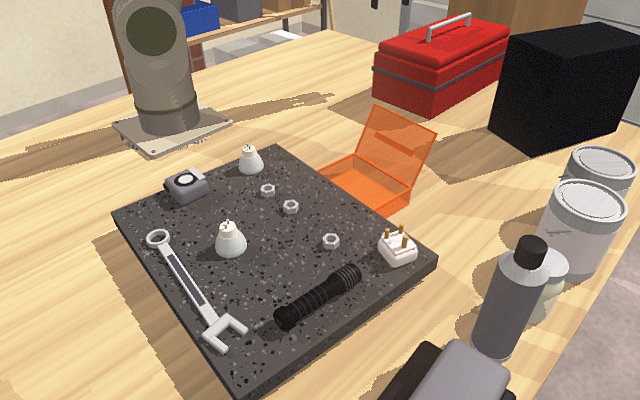

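View pics/side0.png

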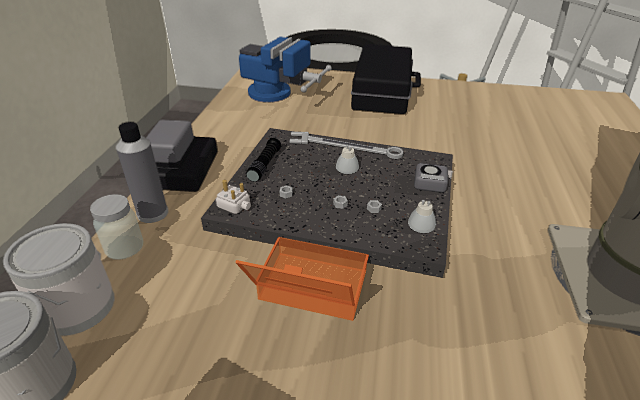

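The scene view shows the nuts at (268,190), (290,207) and (331,241), with the bulbs at (250,160) and (231,240), the plug at (397,250) and the box at about (370,185). In the side view the nuts are at (374,206), (340,202) and (286,191), and the box is at about (310,275). Next I'll measure these positions.

```bash
cat > m.py <<'E'
from h import *
def blob(c,seed,thr=120,r=14):
    f=c["frame"].astype(int);m=((f.min(2)>thr)).astype(np.uint8)
    w=np.zeros_like(m);u,v=seed;w[v-r:v+r,u-r:u+r]=1;m*=w
    m=cv2.morphologyEx(m,cv2.MORPH_CLOSE,np.ones((5,5)))
    cs,_=cv2.findContours(m,0,2);k=max(cs,key=cv2.contourArea)
    x,y,ww,hh=cv2.boundingRect(k);return (x+ww/2-.5,y+hh/2-.5),(ww,hh)
E
python3 - <<'E'
from m import *
S=read_camera("scene");D=read_camera("side")
for a,b in(((268,190),(374,206)),((290,207),(340,202)),((331,241),(286,191))):
    for c,s in((S,a),(D,b)):
        p,w=blob(c,s);print(p,w,onplane(c,[p],.0565)[0].round(4),end=' | ')
    print()
print("stone S",onplane(S,[(276,145),(437,254),(113,213)],.05).round(3).tolist())
print("stone D",onplane(D,[(205,220),(445,266),(452,153),(266,130)],.05).round(3).tolist())
print("bulb S",onplane(S,[(250,172),(231,254)],.05).round(3).tolist())
print("bulb D",onplane(D,[(422,230),(347,172)],.05).round(3).tolist())
print("plugtorch", onplane(S,[(379,248),(398,266),(417,255),(398,235)],.06).round(3).tolist(),onplane(D,[(218,207),(245,214),(249,200)],.055).round(3).tolist(),onplane(D,[(253,178),(275,140)],.066).round(3).tolist())
for c,n,(x,y,w,h) in((S,"zs.png",(230,95,220,165)),(D,"zd.png",(195,120,270,202))):
    cv2.imwrite("pics/"+n,cv2.resize(c["frame"][y:y+h,x:x+w,::-1],(790,592),interpolation=cv2.INTER_CUBIC))
E
```

```text
(267.0, 189.5) (15, 14) [ 0.4542 -0.0449  0.0565] | (374.0, 206.0) (15, 13) [ 0.4533 -0.0449  0.0565] | 
(290.5, 206.0) (16, 15) [ 0.5205 -0.0463  0.0565] | (339.5, 201.5) (14, 12) [ 0.5193 -0.0463  0.0565] | 
(330.5, 240.5) (18, 16) [ 0.6301 -0.0589  0.0565] | (285.5, 191.5) (12, 12) [ 0.6277 -0.0581  0.0565] | 
stone S [[0.338, 0.074, 0.05], [0.764, 0.041, 0.05], [0.305, -0.277, 0.05]]
stone D [[0.753, 0.046, 0.05], [0.327, 0.083, 0.05], [0.295, -0.281, 0.05], [0.735, -0.302, 0.05]]
bulb S [[0.379, -0.027, 0.05], [0.537, -0.185, 0.05]]
bulb D [[0.363, 0.0, 0.05], [0.519, -0.159, 0.05]]
plugtorch [[0.697, -0.021, 0.06], [0.741, -0.03, 0.06], [0.748, 0.008, 0.06], [0.7, 0.023, 0.06]] [[0.74, 0.011, 0.055], [0.685, 0.021, 0.055], [0.69, -0.02, 0.055]] [[0.699, -0.078, 0.066], [0.694, -0.233, 0.066]]
```

View pics/zs.png

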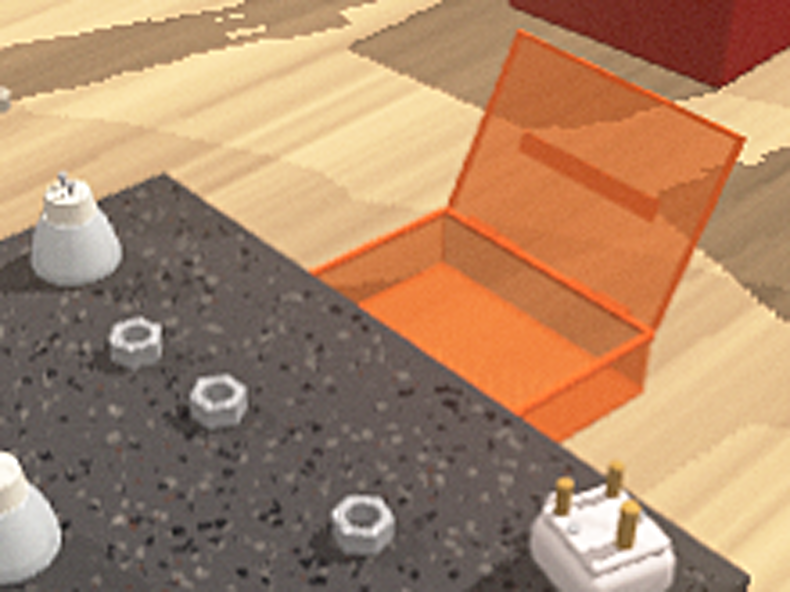

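View pics/zd.png

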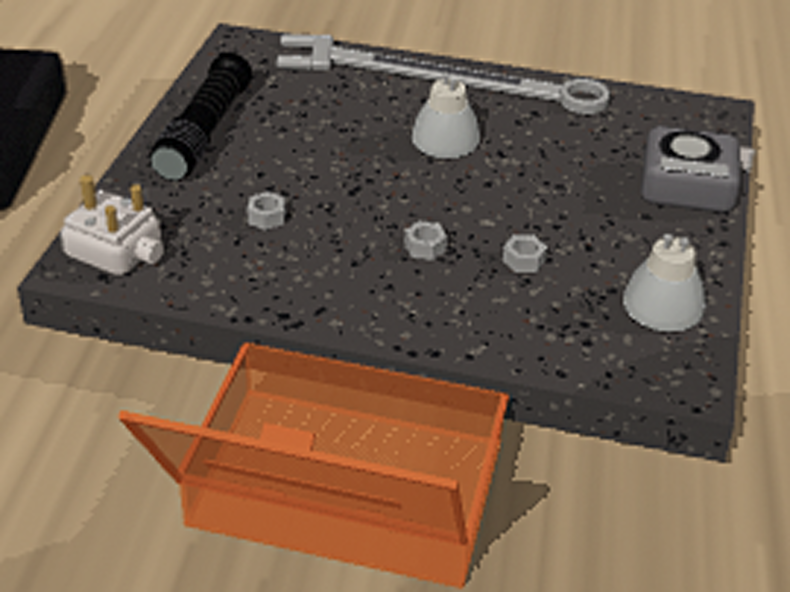

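The zoomed crops show all three nuts lying flat, with a clear path from each to the edge. In full-image pixels:

- **Scene:** the box's back rim corners are about (355,153) and (411,189), and the lid's free corners are (374,104) and (437,133).
- **Side:** the front rim corners are about (279,239) and (368,256), and the lid's free corners are (237,262) and (352,285).

Run:
```python
from h import *
S=read_camera("scene");D=read_camera("side")
print("stone",onplane(S,[(276,143.7),(438.4,256)],.05).round(3).tolist(),onplane(D,[(202.5,219.1),(445.5,265.9),(452.2,154.3),(270,128.3)],.05).round(3).tolist())
print("rim back",onplane(S,[(355.3,153.5),(411,188.9)],.042).round(3).tolist(),"front",onplane(D,[(279.4,238.6),(367.6,255.7)],.042).round(3).tolist())
for a,b in(((374.3,103.9),(352.2,285.4)),((436.7,133.4),(236.7,261.8))):
    o,d=ray(S,[a]);q,e=ray(D,[b]);d=d[0];e=e[0]
    t=np.linalg.lstsq(np.c_[d,-e],q-o,rcond=None)[0];print("lid",(o+d*t[0]).round(3),(q+e*t[1]).round(3))
```

```text
stone [[0.334, 0.077, 0.05], [0.768, 0.038, 0.05]] [[0.758, 0.044, 0.05], [0.326, 0.083, 0.05], [0.295, -0.275, 0.05], [0.728, -0.312, 0.05]]
rim back [[0.473, 0.177, 0.042], [0.63, 0.158, 0.042]] front [[0.611, 0.061, 0.042], [0.454, 0.075, 0.042]]
lid [0.471 0.232 0.136] [0.467 0.23  0.137]
lid [0.63  0.218 0.137] [0.627 0.216 0.137]
```

```bash
cat > g.py <<'E'
from h import *
import sys
from scipy.spatial.transform import Rotation as Ro
# frame: s along stone +x, t along stone +y, origin middle of stone's +y edge
O=np.array([.546,.061]);a=np.radians(-5.1);ex=np.array([np.cos(a),np.sin(a)]);ey=np.array([-ex[1],ex[0]])
def st(p): d=np.array(p[:2])-O;return d@ex*1e3,d@ey*1e3
def go(s,t,z,yaw=0):  # mm, yaw: push direction turned (world ccw) from stone +y
    o=observe();R=np.array(o["tcp_rot"]);p=np.array(o["eef_pos"])
    P=np.r_[O+ex*s/1e3+ey*t/1e3,z/1e3];b=a+np.radians(yaw)
    x=np.array([-np.sin(b),np.cos(b),0]);zz=np.array([0,0,-1.]);G=np.c_[x,np.cross(zz,x),zz]
    print("at",np.round(st(p),1),p[2].round(4),"lin",(R.T@(P-p)*1e3).round(1),"dr",Ro.from_matrix(R.T@G).as_rotvec(degrees=True).round(1),"t",o["time_s"],"F",np.round(o["force"],1),o["grip_width"])
if __name__=="__main__": go(*map(float,sys.argv[1:]))
E
python3 g.py -16 -152 150
```

```text
at [-365.3  491.2] 0.2364 lin [-513.8 -521.2   86.5] dr [-0.   0.  73.9] t 0.35 F [-1.  -0.1  0.4] 1.0030505290489464
```

Emit:
{"method": "step_arm", "body": {
  "targets": [
    {"linear": [-100, -100, 0], "dr": [0, 0, 74], "grip": 0.63},
    {"linear": [-300, -300, 0], "dr": [0, 0, 74], "grip": 0.63},
    {"linear": [-300, -300, 0], "dr": [0, 0, 74], "grip": 0.63},
    {"linear": [-300, -300, 0], "dr": [0, 0, 74], "grip": 0.63},
    {"linear": [-300, -300, 0], "dr": [0, 0, 74], "grip": 0.63}
  ]
}}

```text
time_s: 0.77
eef_pos: [0.3104, 0.3903, 0.2365]
tcp_rot: [[-0.539, 0.842, -0.0], [0.842, 0.539, 0.0], [0.0, 0.0, -1.0]]
force: [1.1, -0.9, -0.1]
grip_width: 0.707
finger_force: 0.0
```

```bash
python3 g.py -16 -152 150
```

```text
at [-263.9  307. ] 0.2365 lin [-514.7  -85.    86.3] dr [ 0.  -0.  37.7] t 0.7667 F [ 1.1 -0.9 -0.1] 0.7074977212441369
```

Emit:
{"method": "step_arm", "body": {
  "targets": [
    {"linear": [-515, -85, 0], "dr": [0, 0, 37.7], "grip": 0.63},
    {"linear": [-515, -85, 0], "dr": [0, 0, 37.7], "grip": 0.63},
    {"linear": [-515, -85, 0], "dr": [0, 0, 37.7], "grip": 0.63},
    {"linear": [-515, -85, 0], "dr": [0, 0, 37.7], "grip": 0.63},
    {"linear": [-515, -85, 0], "dr": [0, 0, 37.7], "grip": 0.63}
  ]
}}

```text
time_s: 1.18
eef_pos: [0.3939, 0.1993, 0.2368]
tcp_rot: [[0.055, 0.998, 0.0], [0.998, -0.055, 0.001], [0.001, 0.0, -1.0]]
force: [1.3, 0.1, 0.0]
grip_width: 0.329
finger_force: 0.0
```

```bash
python3 g.py -16 -152 120
```

```text
at [-163.8  124.3] 0.2368 lin [-281.2  138.3  116.6] dr [ 0.  -0.1  1.9] t 1.1833 F [1.3 0.1 0. ] 0.32921779543729884
```

Emit:
{"method": "step_arm", "body": {
  "targets": [
    {"linear": [-281, 138, 50], "dr": [0, 0, 1.9], "grip": 0.63},
    {"linear": [-281, 138, 50], "dr": [0, 0, 1.9], "grip": 0.63},
    {"linear": [-281, 138, 50], "dr": [0, 0, 1.9], "grip": 0.63},
    {"linear": [-281, 138, 50], "dr": [0, 0, 1.9], "grip": 0.63},
    {"linear": [-281, 138, 50], "dr": [0, 0, 1.9], "grip": 0.63}
  ]
}}

```text
time_s: 1.6
eef_pos: [0.4755, 0.0104, 0.2038]
tcp_rot: [[0.082, 0.997, 0.001], [0.997, -0.082, 0.001], [0.001, 0.001, -1.0]]
force: [1.4, 1.1, -1.0]
grip_width: 0.187
finger_force: 0.0
```

Emit:
{"method": "step_arm", "body": {
  "targets": [
    {"linear": [-93, 46, 50], "dr": [0, 0, 0], "grip": 0.63},
    {"linear": [-93, 46, 50], "dr": [0, 0, 0], "grip": 0.63},
    {"linear": [-93, 46, 50], "dr": [0, 0, 0], "grip": 0.63},
    {"linear": [-93, 46, 50], "dr": [0, 0, 0], "grip": 0.63},
    {"linear": [-93, 46, 50], "dr": [0, 0, 0], "grip": 0.63}
  ]
}}

```text
time_s: 2.02
eef_pos: [0.5128, -0.0857, 0.1529]
tcp_rot: [[0.085, 0.996, -0.002], [0.996, -0.085, -0.001], [-0.001, -0.002, -1.0]]
force: [-0.8, -0.2, 0.2]
grip_width: 0.189
finger_force: 0.0
```

```bash
python3 g.py -16 -152 68; python3 -c "
from h import *
snap('side','a1.png')"
```

```text
at [ -20.  -149.1] 0.1529 lin [-2.8  4.2 84.9] dr [-0.1  0.1  0.2] t 2.0167 F [-0.8 -0.2  0.2] 0.18941980121022067
```

Emit:
{"method": "step_arm", "body": {
  "targets": [
    {"linear": [-3, 4, 40], "dr": [0, 0, 0.2], "grip": 0.63},
    {"linear": [-3, 4, 70], "dr": [0, 0, 0.2], "grip": 0.63},
    {"linear": [-3, 4, 80], "dr": [0, 0, 0.2], "grip": 0.63},
    {"linear": [-3, 4, 84], "dr": [0, 0, 0.2], "grip": 0.63},
    {"linear": [-3, 4, 84], "dr": [0, 0, 0.2], "grip": 0.63}
  ]
}}

```text
time_s: 2.48
eef_pos: [0.5171, -0.0865, 0.0701]
tcp_rot: [[0.084, 0.996, -0.0], [0.996, -0.084, 0.0], [0.0, -0.0, -1.0]]
force: [-0.3, 0.3, 0.1]
grip_width: 0.185
finger_force: 0.0
```

```bash
python3 g.py -16 18 68; python3 -c "
from h import *
snap('side','a2.png')"
```

```text
at [ -15.7 -149.4] 0.0701 lin [167.4   0.4   2.2] dr [-0.  -0.   0.3] t 2.4833 F [-0.3  0.3  0.1] 0.1846455524402486
```

View pics/a2.png

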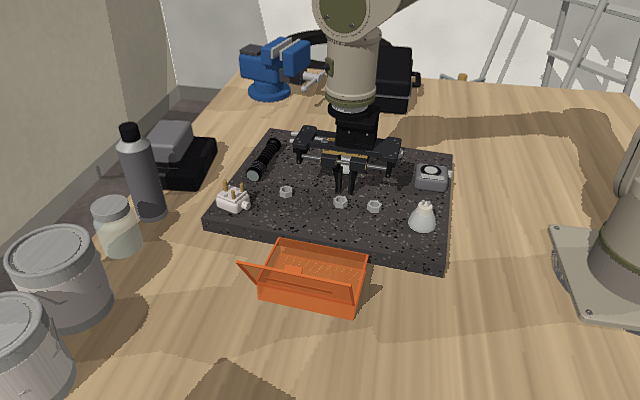

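The fingers are at about (345,180), directly behind the middle nut at (340,202), and the path to the box is clear. I'll sweep it now.

Emit:
{"method": "step_arm", "body": {
  "targets": [
    {"linear": [12, 0, 1.5], "dr": [0, 0, 0], "grip": 0.63},
    {"linear": [24, 0, 1.5], "dr": [0, 0, 0], "grip": 0.63},
    {"linear": [36, 0, 1.5], "dr": [0, 0, 0], "grip": 0.63},
    {"linear": [48, 0, 1.5], "dr": [0, 0, 0], "grip": 0.63},
    {"linear": [60, 0, 1.5], "dr": [0, 0, 0], "grip": 0.63}
  ]
}}

```text
time_s: 2.95
eef_pos: [0.5229, -0.0259, 0.0693]
tcp_rot: [[0.085, 0.996, 0.002], [0.996, -0.085, 0.001], [0.001, 0.002, -1.0]]
force: [0.5, -0.3, 0.7]
grip_width: 0.186
finger_force: 0.4
```

Emit:
{"method": "step_arm", "body": {
  "targets": [
    {"linear": [12, 0, 0], "dr": [0, 0, 0], "grip": 0.63},
    {"linear": [24, 0, 0], "dr": [0, 0, 0], "grip": 0.63},
    {"linear": [36, 0, 0], "dr": [0, 0, 0], "grip": 0.63},
    {"linear": [48, 0, 0], "dr": [0, 0, 0], "grip": 0.63},
    {"linear": [60, 0, 0], "dr": [0, 0, 0], "grip": 0.63}
  ]
}}

```text
time_s: 3.37
eef_pos: [0.5274, 0.0334, 0.0682]
tcp_rot: [[0.086, 0.996, 0.0], [0.996, -0.086, 0.0], [0.0, 0.0, -1.0]]
force: [-1.3, -1.3, 1.4]
grip_width: 0.185
finger_force: 0.8
```

Emit:
{"method": "step_arm", "body": {
  "targets": [
    {"linear": [12, 0, 0], "dr": [0, 0, 0], "grip": 0.63},
    {"linear": [24, 0, 0], "dr": [0, 0, 0], "grip": 0.63},
    {"linear": [36, 0, 0], "dr": [0, 0, 0], "grip": 0.63},
    {"linear": [46, 0, 0], "dr": [0, 0, 0], "grip": 0.63},
    {"linear": [46, 0, 0], "dr": [0, 0, 0], "grip": 0.63}
  ]
}}

```text
time_s: 3.78
eef_pos: [0.5312, 0.081, 0.068]
tcp_rot: [[0.083, 0.997, -0.0], [0.997, -0.083, 0.001], [0.001, -0.0, -1.0]]
force: [1.4, 0.3, -0.0]
grip_width: 0.183
finger_force: 0.0
```

```bash
python3 g.py -85 -155 120; python3 -c "
from h import *
snap('scene','a3.png')"
```

```text
at [-16.5  18.6] 0.068 lin [-173.1  -69.6  -52.1] dr [-0.  -0.   0.4] t 3.7833 F [ 1.4  0.3 -0. ] 0.18340553993381953
```

View pics/a3.png

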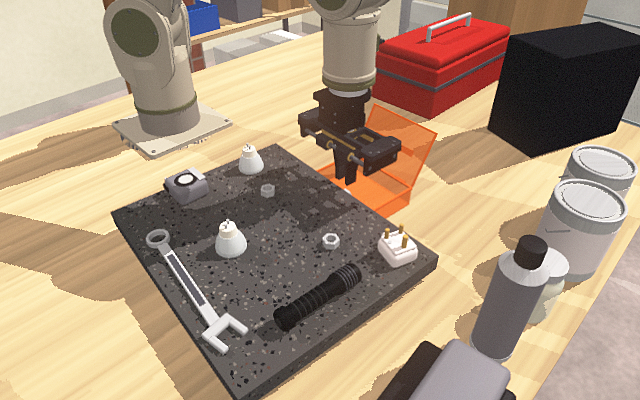

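Nut 2 has left the stone, and the bystanders haven't moved. Next is nut 1, pushed along a heading 11° towards +s.

Emit:
{"method": "step_arm", "body": {
  "targets": [
    {"linear": [0, 0, -35], "dr": [0, 0, 0], "grip": 0.63},
    {"linear": [-20, -10, -62], "dr": [0, 0, 3], "grip": 0.63},
    {"linear": [-60, -30, -62], "dr": [0, 0, 9], "grip": 0.63},
    {"linear": [-95, -45, -62], "dr": [0, 0, 11.4], "grip": 0.63},
    {"linear": [-130, -60, -62], "dr": [0, 0, 11.4], "grip": 0.63}
  ]
}}

```text
time_s: 4.25
eef_pos: [0.459, -0.0486, 0.1303]
tcp_rot: [[0.285, 0.959, 0.0], [0.959, -0.285, 0.0], [0.001, 0.0, -1.0]]
force: [0.7, -1.2, 0.5]
grip_width: 0.183
finger_force: 0.0
```

```bash
python3 g.py -90 -155 69 -11
```

```text
at [ -76.9 -116.9] 0.1303 lin [-40.   -5.3  61.3] dr [ 0.  -0.  -0.4] t 4.25 F [ 0.7 -1.2  0.5] 0.18281797309766376
```

Emit:
{"method": "step_arm", "body": {
  "targets": [
    {"linear": [-38, -5, 5], "dr": [0, 0, -0.4], "grip": 0.63},
    {"linear": [-41, -5, 30], "dr": [0, 0, -0.4], "grip": 0.63},
    {"linear": [-41, -5, 52], "dr": [0, 0, -0.4], "grip": 0.63},
    {"linear": [-41, -5, 61], "dr": [0, 0, -0.4], "grip": 0.63},
    {"linear": [-41, -5, 61], "dr": [0, 0, -0.4], "grip": 0.63}
  ]
}}

```text
time_s: 4.67
eef_pos: [0.4424, -0.0848, 0.0676]
tcp_rot: [[0.275, 0.961, -0.004], [0.961, -0.275, -0.001], [-0.002, -0.003, -1.0]]
force: [-0.1, -0.1, 0.7]
grip_width: 0.188
finger_force: 0.0
```

```bash
python3 g.py -56 18 68 -11
```

```text
at [ -90.2 -154.4] 0.0676 lin [175.7   1.1  -0.7] dr [-0.2  0.1  0.1] t 4.6667 F [-0.1 -0.1  0.7] 0.18801821642215255
```

Emit:
{"method": "step_arm", "body": {
  "targets": [
    {"linear": [12, 0, -0.5], "dr": [0, 0, 0], "grip": 0.63},
    {"linear": [24, 0, -0.5], "dr": [0, 0, 0], "grip": 0.63},
    {"linear": [36, 0, -0.5], "dr": [0, 0, 0], "grip": 0.63},
    {"linear": [48, 0, -0.5], "dr": [0, 0, 0], "grip": 0.63},
    {"linear": [60, 0, -0.5], "dr": [0, 0, 0], "grip": 0.63}
  ]
}}

```text
time_s: 5.08
eef_pos: [0.4611, -0.0254, 0.0702]
tcp_rot: [[0.274, 0.962, 0.001], [0.962, -0.274, 0.0], [0.0, 0.001, -1.0]]
force: [0.0, -0.2, 0.7]
grip_width: 0.189
finger_force: 0.2
```

Emit:
{"method": "step_arm", "body": {
  "targets": [
    {"linear": [12, 0, 0], "dr": [0, 0, 0], "grip": 0.63},
    {"linear": [24, 0, 0], "dr": [0, 0, 0], "grip": 0.63},
    {"linear": [36, 0, 0], "dr": [0, 0, 0], "grip": 0.63},
    {"linear": [48, 0, 0], "dr": [0, 0, 0], "grip": 0.63},
    {"linear": [60, 0, 0], "dr": [0, 0, 0], "grip": 0.63}
  ]
}}

```text
time_s: 5.5
eef_pos: [0.4771, 0.0323, 0.0697]
tcp_rot: [[0.274, 0.962, -0.0], [0.962, -0.274, 0.0], [-0.0, -0.0, -1.0]]
force: [0.7, -0.3, 0.0]
grip_width: 0.187
finger_force: 0.3
```

Emit:
{"method": "step_arm", "body": {
  "targets": [
    {"linear": [12, 0, 0], "dr": [0, 0, 0], "grip": 0.63},
    {"linear": [24, 0, 0], "dr": [0, 0, 0], "grip": 0.63},
    {"linear": [36, 0, 0], "dr": [0, 0, 0], "grip": 0.63},
    {"linear": [48, 0, 0], "dr": [0, 0, 0], "grip": 0.63},
    {"linear": [56, 0, 0], "dr": [0, 0, 0], "grip": 0.63}
  ]
}}

```text
time_s: 5.92
eef_pos: [0.4926, 0.0868, 0.0696]
tcp_rot: [[0.273, 0.962, 0.0], [0.962, -0.273, 0.0], [0.0, 0.0, -1.0]]
force: [-0.9, -0.1, 1.0]
grip_width: 0.185
finger_force: 0.0
```

```bash
python3 g.py 108 -155 130 19; python3 -c "
from h import *
snap('scene','a4.png')"
```

```text
at [-55.5  20.9] 0.0696 lin [-142.3  193.4  -60.4] dr [  0.   -0.  -29.7] t 5.9167 F [-0.9 -0.1  1. ] 0.18529968818906206
```

View pics/a4.png

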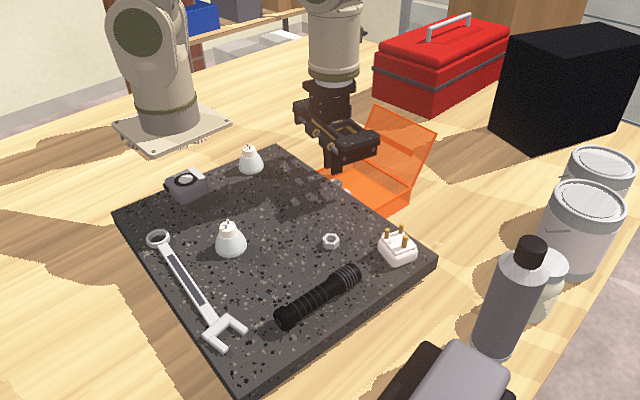

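Nut 1 has also left the stone, and only nut 3 at (331,241) remains. I'll lift and move behind it at a yaw of +21°.

Emit:
{"method": "step_arm", "body": {
  "targets": [
    {"linear": [0, 0, -35], "dr": [0, 0, 0], "grip": 0.63},
    {"linear": [-15, 20, -62], "dr": [0, 0, -7], "grip": 0.63},
    {"linear": [-40, 50, -62], "dr": [0, 0, -14], "grip": 0.63},
    {"linear": [-65, 80, -62], "dr": [0, 0, -21], "grip": 0.63},
    {"linear": [-85, 110, -62], "dr": [0, 0, -28], "grip": 0.63}
  ]
}}

```text
time_s: 6.38
eef_pos: [0.5695, -0.0203, 0.1325]
tcp_rot: [[-0.168, 0.986, 0.001], [0.986, 0.168, 0.001], [0.001, 0.001, -1.0]]
force: [-0.2, 1.3, 0.2]
grip_width: 0.187
finger_force: 0.0
```

```bash
python3 g.py 107 -146 130 21
```

```text
at [ 30.7 -78.9] 0.1325 lin [-84.3  56.7   2.5] dr [ 0.1 -0.  -6.3] t 6.3833 F [-0.2  1.3  0.2] 0.18670778142215497
```

Emit:
{"method": "step_arm", "body": {
  "targets": [
    {"linear": [-30, 20, 2], "dr": [0, 0, -3], "grip": 0.63},
    {"linear": [-60, 40, 2], "dr": [0, 0, -6], "grip": 0.63},
    {"linear": [-84, 57, 2], "dr": [0, 0, -6], "grip": 0.63},
    {"linear": [-84, 57, 2], "dr": [0, 0, -6], "grip": 0.63},
    {"linear": [-84, 57, 5], "dr": [0, 0, -6], "grip": 0.63}
  ]
}}

```text
time_s: 6.8
eef_pos: [0.6391, -0.0953, 0.1266]
tcp_rot: [[-0.261, 0.965, -0.0], [0.965, 0.261, -0.002], [-0.001, -0.0, -1.0]]
force: [-0.6, -0.4, -0.8]
grip_width: 0.182
finger_force: 0.0
```

```bash
python3 g.py 107 -146 69 21
python3 - <<'E'
from m import *
from g import st
c=snap("scene","a5.png")
p,w=blob(c,(331,241));q=onplane(c,[p],.0565)[0];print(p,w,q,st(q))
E
```

```text
at [ 106.6 -147.4] 0.1266 lin [ 1.3  0.9 57.6] dr [-0.   0.1 -0.8] t 6.8 F [-0.6 -0.4 -0.8] 0.18233985142227152
(330.5, 239.0) (18, 19) [ 0.62768991 -0.05649586  0.0565    ] (np.float64(91.81121638417176), np.float64(-109.76893474868203))
```

Emit:
{"method": "step_arm", "body": {
  "targets": [
    {"linear": [1, 1, 30], "dr": [0, 0, 0], "grip": 0.63},
    {"linear": [1, 1, 50], "dr": [0, 0, 0], "grip": 0.63},
    {"linear": [1, 1, 57], "dr": [0, 0, 0], "grip": 0.63},
    {"linear": [1, 1, 57], "dr": [0, 0, 0], "grip": 0.63},
    {"linear": [12, 1, 57], "dr": [0, 0, 0], "grip": 0.63}
  ]
}}

```text
time_s: 7.27
eef_pos: [0.6364, -0.0827, 0.0707]
tcp_rot: [[-0.262, 0.965, 0.001], [0.965, 0.262, -0.001], [-0.001, 0.0, -1.0]]
force: [0.0, -0.7, 0.8]
grip_width: 0.186
finger_force: 0.0
```

```bash
python3 g.py 46 18 68 21
```

```text
at [ 102.8 -135.1] 0.0707 lin [163.3  -0.2   2.4] dr [ 0.   0.1 -0.7] t 7.2667 F [ 0.  -0.7  0.8] 0.18583950198612018
```

Emit:
{"method": "step_arm", "body": {
  "targets": [
    {"linear": [12, 0, 1.5], "dr": [0, 0, 0], "grip": 0.63},
    {"linear": [24, 0, 1.5], "dr": [0, 0, 0], "grip": 0.63},
    {"linear": [36, 0, 1.5], "dr": [0, 0, 0], "grip": 0.63},
    {"linear": [48, 0, 1.5], "dr": [0, 0, 0], "grip": 0.63},
    {"linear": [60, 0, 1.5], "dr": [0, 0, 0], "grip": 0.63}
  ]
}}

```text
time_s: 7.68
eef_pos: [0.6204, -0.0214, 0.0688]
tcp_rot: [[-0.265, 0.964, 0.001], [0.964, 0.265, 0.0], [0.0, 0.001, -1.0]]
force: [0.2, 0.2, -0.3]
grip_width: 0.185
finger_force: 0.2
```

Emit:
{"method": "step_arm", "body": {
  "targets": [
    {"linear": [12, 0, 0], "dr": [0, 0, 0], "grip": 0.63},
    {"linear": [24, 0, 0], "dr": [0, 0, 0], "grip": 0.63},
    {"linear": [36, 0, 0], "dr": [0, 0, 0], "grip": 0.63},
    {"linear": [48, 0, 0], "dr": [0, 0, 0], "grip": 0.63},
    {"linear": [60, 0, 0], "dr": [0, 0, 0], "grip": 0.63}
  ]
}}

```text
time_s: 8.1
eef_pos: [0.6044, 0.0357, 0.0683]
tcp_rot: [[-0.264, 0.965, 0.0], [0.965, 0.264, -0.0], [-0.0, 0.0, -1.0]]
force: [0.2, 1.5, -0.0]
grip_width: 0.187
finger_force: 0.2
```

Emit:
{"method": "step_arm", "body": {
  "targets": [
    {"linear": [12, 0, 0], "dr": [0, 0, 0], "grip": 0.63},
    {"linear": [24, 0, 0], "dr": [0, 0, 0], "grip": 0.63},
    {"linear": [36, 0, 0], "dr": [0, 0, 0], "grip": 0.63},
    {"linear": [44, 0, 0], "dr": [0, 0, 0], "grip": 0.63},
    {"linear": [44, 0, -20], "dr": [0, 0, 0], "grip": 0.63}
  ]
}}

```text
time_s: 8.52
eef_pos: [0.5905, 0.0798, 0.0851]
tcp_rot: [[-0.267, 0.964, -0.006], [0.964, 0.267, -0.001], [0.001, -0.006, -1.0]]
force: [-0.5, -0.0, -0.8]
grip_width: 0.184
finger_force: 0.0
```

Emit:
{"method": "step_arm", "body": {
  "targets": [
    {"linear": [-20, 0, -40], "dr": [0, 0, 7], "grip": 1},
    {"linear": [-40, -20, -80], "dr": [0, 0, 14], "grip": 1},
    {"linear": [-60, -60, -120], "dr": [0, 0, 20], "grip": 1},
    {"linear": [-60, -100, -150], "dr": [0, 0, 20], "grip": 1},
    {"linear": [-60, -130, -160], "dr": [0, 0, 20], "grip": 1}
  ]
}}

```text
time_s: 8.93
eef_pos: [0.5027, -0.0098, 0.2382]
tcp_rot: [[0.085, 0.996, 0.002], [0.996, -0.085, -0.001], [-0.001, 0.002, -1.0]]
force: [-0.5, 0.5, 2.6]
grip_width: 0.007
finger_force: 0.0
```

```bash
python3 - <<'E'
from h import *
a=snap("scene","a6.png")["frame"][95:260,230:450,::-1];b=snap("side","a6d.png")["frame"][120:322,195:465,::-1]
cv2.imwrite("pics/a6c.png",np.vstack([cv2.resize(a,(400,300),interpolation=2),cv2.resize(b,(400,300),interpolation=2)]))
E
python3 g.py 0 200 200
```

```text
at [-38.  -75.8] 0.2413 lin [275.4  38.4  43.4] dr [ 0.4 -0.4  0.1] t 9.0333 F [ 0.9 -0.5  0.1] 0.007236759141419267
```

View pics/a6c.png

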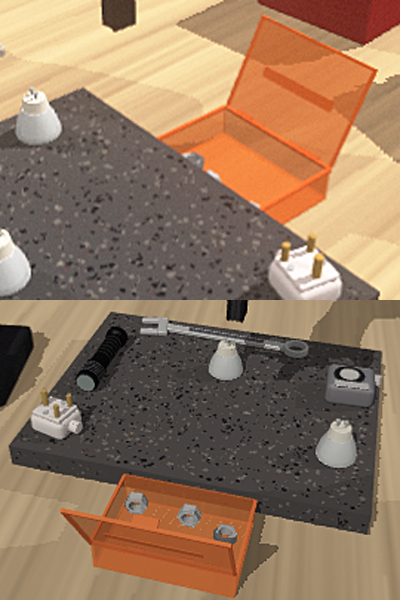

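All three nuts are in the box. In the side crop they sit at about (135,503), (189,516) and (226,532). The stone is clear, and the bulbs, plug and torch haven't moved. Next I'll go over the lid and behind it with the fingers closed.

Emit:
{"method": "step_arm", "body": {
  "targets": [
    {"linear": [40, 5, -10], "dr": [0, 0, 0], "grip": 1},
    {"linear": [80, 10, -10], "dr": [0, 0, 0], "grip": 1},
    {"linear": [120, 15, -10], "dr": [0, 0, 0], "grip": 1},
    {"linear": [160, 20, -10], "dr": [0, 0, 0], "grip": 1},
    {"linear": [200, 28, -10], "dr": [0, 0, 0], "grip": 1}
  ]
}}

```text
time_s: 9.45
eef_pos: [0.5468, 0.1915, 0.2462]
tcp_rot: [[0.082, 0.997, -0.0], [0.997, -0.082, 0.001], [0.001, -0.0, -1.0]]
force: [1.0, -0.2, 0.7]
grip_width: 0.004
finger_force: 0.0
```

Emit:
{"method": "step_arm", "body": {
  "targets": [
    {"linear": [40, 0, 0], "dr": [0, 0, 0], "grip": 1},
    {"linear": [75, 0, 0], "dr": [0, 0, 0], "grip": 1},
    {"linear": [105, 0, 0], "dr": [0, 0, 0], "grip": 1},
    {"linear": [105, 0, 0], "dr": [0, 0, 0], "grip": 1},
    {"linear": [105, 0, 0], "dr": [0, 0, 0], "grip": 1}
  ]
}}

```text
time_s: 9.87
eef_pos: [0.5549, 0.2957, 0.2451]
tcp_rot: [[0.078, 0.997, -0.001], [0.997, -0.078, -0.002], [-0.002, -0.001, -1.0]]
force: [0.3, -0.6, 0.4]
grip_width: 0.006
finger_force: 0.0
```

```bash
python3 g.py -10 225 124
```

```text
at [-12.  234.6] 0.2451 lin [ -9.4   2.  121.1] dr [-0.1  0.1  0.6] t 9.8667 F [ 0.3 -0.6  0.4] 0.00608928547123308
```

Emit:
{"method": "step_arm", "body": {
  "targets": [
    {"linear": [0, 2, 40], "dr": [0, 0, 0], "grip": 1},
    {"linear": [0, 2, 80], "dr": [0, 0, 0], "grip": 1},
    {"linear": [0, 2, 110], "dr": [0, 0, 0], "grip": 1},
    {"linear": [0, 2, 121], "dr": [0, 0, 0], "grip": 1},
    {"linear": [-20, 2, 121], "dr": [0, 0, 0], "grip": 1}
  ]
}}

```text
time_s: 10.28
eef_pos: [0.5538, 0.2755, 0.1224]
tcp_rot: [[0.078, 0.997, -0.004], [0.997, -0.078, -0.002], [-0.002, -0.004, -1.0]]
force: [-0.1, 0.9, -0.1]
grip_width: 0.007
finger_force: 0.0
```

Emit:
{"method": "step_arm", "body": {
  "targets": [
    {"linear": [-15, 0, 0], "dr": [0, 0, 0], "grip": 1},
    {"linear": [-30, 0, 0], "dr": [0, 0, 0], "grip": 1},
    {"linear": [-45, 0, 0], "dr": [0, 0, 0], "grip": 1},
    {"linear": [-60, 0, 0], "dr": [0, 0, 0], "grip": 1},
    {"linear": [-75, 0, 0], "dr": [0, 0, 0], "grip": 1}
  ]
}}

```text
time_s: 10.7
eef_pos: [0.5502, 0.1972, 0.1265]
tcp_rot: [[0.082, 0.997, 0.001], [0.997, -0.082, 0.001], [0.001, 0.001, -1.0]]
force: [-0.3, 1.4, 1.0]
grip_width: 0.006
finger_force: 0.4
```

```bash
python3 g.py -10 66 124
```

```text
at [ -7.9 136.1] 0.1265 lin [-70.1  -2.5   2.4] dr [ 0.1 -0.1  0.4] t 10.7 F [-0.3  1.4  1. ] 0.005998792932364808
```

Emit:
{"method": "step_arm", "body": {
  "targets": [
    {"linear": [-15, -2, 0], "dr": [0, 0, 0], "grip": 1},
    {"linear": [-30, -2, 0], "dr": [0, 0, 0], "grip": 1},
    {"linear": [-45, -2, 0], "dr": [0, 0, 0], "grip": 1},
    {"linear": [-60, -2, 0], "dr": [0, 0, 0], "grip": 1},
    {"linear": [-70, -2, 2], "dr": [0, 0, 0], "grip": 1}
  ]
}}

```text
time_s: 11.12
eef_pos: [0.5421, 0.1266, 0.1238]
tcp_rot: [[0.083, 0.997, 0.0], [0.997, -0.083, -0.0], [-0.0, 0.0, -1.0]]
force: [0.1, 0.1, 0.4]
grip_width: 0.007
finger_force: 0.3
```

```bash
python3 g.py -10 25 62;  python3 - <<'E'
from h import *
a=snap("scene","a7.png")["frame"][95:260,230:450,::-1];b=snap("side","a7d.png")["frame"][120:322,195:465,::-1]
cv2.imwrite("pics/a7c.png",np.vstack([cv2.resize(a,(400,300),interpolation=2),cv2.resize(b,(400,300),interpolation=2)]))
E
```

```text
at [-9.7 65. ] 0.1238 lin [-40.   -0.6  61.8] dr [0.  0.  0.3] t 11.1167 F [0.1 0.1 0.4] 0.00653630572112252
```

View pics/a7c.png

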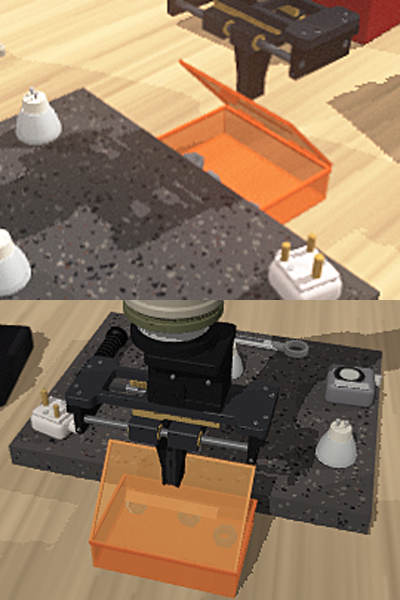

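The lid now leans forward over the box with the fingers on its outer face, and the nuts are still inside. I'll push it down along an arc.

Emit:
{"method": "step_arm", "body": {
  "targets": [
    {"linear": [-12, 0, 12], "dr": [0, 0, 0], "grip": 1},
    {"linear": [-22, 0, 24], "dr": [0, 0, 0], "grip": 1},
    {"linear": [-30, 0, 36], "dr": [0, 0, 0], "grip": 1},
    {"linear": [-36, 0, 48], "dr": [0, 0, 0], "grip": 1},
    {"linear": [-39, 0, 58], "dr": [0, 0, 0], "grip": 1}
  ]
}}

```text
time_s: 11.63
eef_pos: [0.5386, 0.0896, 0.0642]
tcp_rot: [[0.082, 0.997, -0.001], [0.997, -0.082, -0.0], [-0.0, -0.001, -1.0]]
force: [0.5, 1.1, 0.1]
grip_width: 0.008
finger_force: 0.2
```

Emit:
{"method": "step_arm", "body": {
  "targets": [
    {"linear": [0, 0, 3], "dr": [0, 0, 0], "grip": 1},
    {"linear": [0, 0, 5], "dr": [0, 0, 0], "grip": 1},
    {"linear": [0, 0, 6], "dr": [0, 0, 0], "grip": 1},
    {"linear": [0, 0, 6], "dr": [0, 0, 0], "grip": 1}
  ]
}}

```text
time_s: 11.97
eef_pos: [0.5391, 0.0906, 0.0598]
tcp_rot: [[0.081, 0.997, 0.0], [0.997, -0.081, 0.0], [0.0, 0.0, -1.0]]
force: [-0.6, 1.1, -0.3]
grip_width: 0.007
finger_force: 0.0
```

```bash
python3 g.py -10 25 58
```

```text
at [-9.5 28.8] 0.0598 lin [-3.8 -0.5  1.8] dr [ 0.  -0.   0.4] t 11.9667 F [-0.6  1.1 -0.3] 0.006574496037719419
```

Emit:
{"method": "step_arm", "body": {
  "targets": [
    {"linear": [0, 0, 0.5], "dr": [0, 0, 0], "grip": 1},
    {"linear": [0, 0, 1], "dr": [0, 0, 0], "grip": 1},
    {"linear": [0, 0, 1.5], "dr": [0, 0, 0], "grip": 1},
    {"linear": [0, 0, 1.5], "dr": [0, 0, 0], "grip": 1}
  ]
}}

```text
time_s: 12.3
eef_pos: [0.5395, 0.0906, 0.0593]
tcp_rot: [[0.082, 0.997, 0.001], [0.997, -0.082, 0.001], [0.001, 0.001, -1.0]]
force: [-4.4, -0.1, 10.8]
grip_width: 0.004
finger_force: 5.4
```

Emit:
{"method": "step_arm", "body": {
  "targets": [
    {"linear": [0, 0, 0.5], "dr": [0, 0, 0], "grip": 1},
    {"linear": [0, 0, 1], "dr": [0, 0, 0], "grip": 1},
    {"linear": [0, 0, 1], "dr": [0, 0, 0], "grip": 1}
  ]
}}

```text
time_s: 12.55
eef_pos: [0.5395, 0.0906, 0.059]
tcp_rot: [[0.082, 0.997, 0.001], [0.997, -0.082, 0.002], [0.002, 0.001, -1.0]]
force: [-8.3, -1.0, 20.3]
grip_width: 0.002
finger_force: 10.6
```

20 N down at the rim height, so the lid is seated. I'll retreat straight up and check.

Emit:
{"method": "step_arm", "body": {
  "targets": [
    {"linear": [0, 0, -10], "dr": [0, 0, 0], "grip": 1},
    {"linear": [0, 0, -40], "dr": [0, 0, 0], "grip": 1},
    {"linear": [0, 0, -80], "dr": [0, 0, 0], "grip": 1},
    {"linear": [0, 0, -120], "dr": [0, 0, 0], "grip": 1},
    {"linear": [0, 0, -160], "dr": [0, 0, 0], "grip": 1}
  ]
}}

```text
time_s: 12.97
eef_pos: [0.5387, 0.0899, 0.2193]
tcp_rot: [[0.082, 0.997, 0.0], [0.997, -0.082, -0.0], [-0.0, 0.0, -1.0]]
force: [1.1, 1.1, 0.5]
grip_width: 0.005
finger_force: 0.0
```

Emit:
{"method": "step_arm", "body": {
  "targets": [
    {"linear": [0, 0, -30], "dr": [0, 0, 0], "grip": 1},
    {"linear": [0, 0, -50], "dr": [0, 0, 0], "grip": 1},
    {"linear": [0, 0, -50], "dr": [0, 0, 0], "grip": 1},
    {"linear": [0, 0, -50], "dr": [0, 0, 0], "grip": 1},
    {"linear": [0, 0, -50], "dr": [0, 0, 0], "grip": 1}
  ]
}}

```text
time_s: 13.38
eef_pos: [0.5386, 0.0902, 0.2665]
tcp_rot: [[0.082, 0.997, -0.001], [0.997, -0.082, -0.0], [-0.0, -0.001, -1.0]]
force: [-0.1, -0.5, -0.3]
grip_width: 0.007
finger_force: 0.0
```

Run:
```python
from h import *
a=snap("scene","a8.png")["frame"][95:260,230:450,::-1];b=snap("side","a8d.png")["frame"][120:322,195:465,::-1]
cv2.imwrite("pics/a8c.png",np.vstack([cv2.resize(a,(400,300),interpolation=2),cv2.resize(b,(400,300),interpolation=2)]))
```

```text
(no output)
```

View pics/a8c.png

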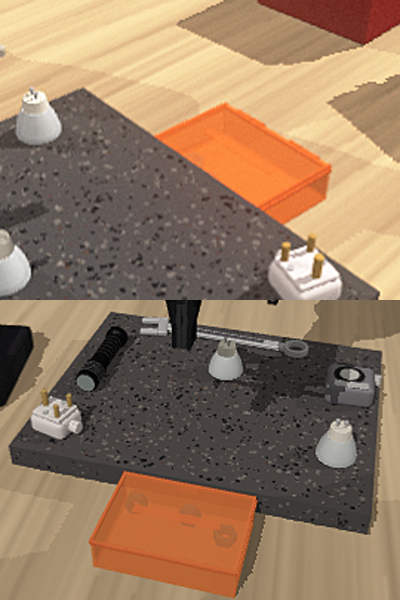

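The lid lies flat and shut, all three nuts show through it, and the bystanders are undisturbed.

```bash
python3 -c "
from station import job_done
print(job_done())"
```

```text
the job is handed in; nothing more can be done
None
```

All three nuts were swept into the box, its lid is pressed shut, the bystanders were left where they were with both bulbs standing, and the job was handed in at about 13.5 s.

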